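# Press the loose marker cap home

### The job

The green marker in the wooden stand has its cap standing proud and will dry out. Gently press that cap straight down with your fingertips until it is fully home, then withdraw. Do not lift the marker, and do not touch the other markers or disturb the things lying around the stand.

Things in the scene. Friction and masses are not known exactly. Their poses are not given: they have to be found in the camera images.
- green_cap_top (a point): centre of the flat top (16 mm across) of the green marker's cap: the spot to press. It moves with the cap; with the cap proud it is 157 to 160 mm above the desk, with the cap fully home 150 mm
- green_cap (a joint): how far the green cap has been pushed down along its marker, in m: 0 stands 10 mm proud, 0.010 is fully home, its rim against the barrel's shoulder; it starts between 0 and 0.003. Friction of about 4 N (a little more when moved fast) keeps the cap wherever it is left; there is no spring, and at 0.010 it stops hard, so the force then climbs fast: press slowly (10 mm/s), 6 to 10 N is ample
- marker_green: the green marker, upright and loose in any hole of the stand, leaning up to 2 degrees; about 35 g. White barrel 18 mm across, 95 mm long, green in its top 30 mm, white neck; green cap 45 mm long, 17 to 20 mm across, sliding down over the neck. At the start a white gap of 7 to 10 mm shows under its cap (no other marker has one). Origin: centre of its foot, 10 mm above the desk; z up
- stand: pale wooden marker stand, 120 (x) x 170 (y) x 55 mm high, fixed to the desk, with six holes in two rows of three: 54 mm apart along its x, 50 mm apart along its y, 45 mm deep, about 1.5 mm wider than the barrels. Origin: centre of its underside; z up
- marker_red: the red marker, the same kind, red cap fully home: its top is 150 mm above the desk. Loose in the stand, in any of its holes. Origin: centre of its foot, z up along it
- marker_orange: the orange marker, the same kind, orange cap fully home: its top is 150 mm above the desk. Loose in the stand, in any of its holes. Origin: centre of its foot, z up along it
- marker_yellow: the yellow marker, the same kind, yellow cap fully home: its top is 150 mm above the desk. Loose in the stand, in any of its holes. Origin: centre of its foot, z up along it
- marker_blue: the blue marker, the same kind, blue cap fully home: its top is 150 mm above the desk. Loose in the stand, in any of its holes. Origin: centre of its foot, z up along it
- marker_purple: the purple marker, the same kind, purple cap fully home: its top is 150 mm above the desk. Loose in the stand, in any of its holes. Origin: centre of its foot, z up along it
- sharpener: green and white pencil sharpener, 64 x 60 x 31 mm high, loose on the desk to the stand's left (+y). Origin: centre of its underside
- glue_stick: glue stick with a red cap, 26 mm across, 96 mm tall, upright and loose on the desk to the stand's left (+y). Origin: centre of its underside
- eraser: white eraser in a blue sleeve, 60 x 23 x 13 mm, loose on the desk to the stand's right (-y). Origin: centre of its underside

How it is judged:
By the outcome, as a careful person would: the job done as asked, in the order asked, and still so for the second after the job is handed in, with the robot touching nothing.
It also fails if it takes over 35 s, if anything falls off the work surface, if the arm or the gripper's body presses on something with over 40 N, if the wrist force passes 120 N, or if a joint passes its speed limit or range.

### The arm

A 7-joint arm with a two-finger parallel gripper is mounted at the origin on the work surface. World frame = base frame: x ahead of the robot, y to its left, z up, the work surface at z = 0. Lengths are in m, angles in rad, forces in N, time in s.
With the tool pointing down it reaches from about 0.375 to 0.925 m from the base axis. Payload 3.1 kg.
Tool frame: the origin (TCP) lies between the finger pads; the fingertips stand 25 mm ahead of it and the grasp point (between the pads) lies 6 mm ahead of it; z points along the fingers, y is the line along which they close (so a half turn about z gives the same grasp; the last joint's range is limited). The gripper opens to 85 mm and grips with 20 to 120 N. Pads are 22 mm wide; open, the fingers measure 114 mm over their backs; the gripper's body (76 mm by 85 mm) begins 54 mm behind the grasp point. The pads swing forward as they close: fully open they stand 13 mm farther back than shut.
Start: joints at [-1.428, 0.383, 0.044, 1.598, -0.018, 1.161, -0.05], TCP at [0.155, 0.631, 0.256] pointing down, gripper open.
Joint ranges: [-2.61, 2.61], [-0.41, 2.15], [-1.48, 1.57], [0, 2.5], [-1.57, 4.71], [0.05, 1.97], [-2.85, 2.85]. Speed limits (rad/s): [2.79, 2.79, 3.14, 3.14, 3.14, 3.14, 3.14].

### API

Orientations are given as a 3x3 rotation matrix whose columns are the frame's x, y, z axes.
In Python, from rig import env, effector, kinematics, status, eyes, order gives the robot as it stands. The module is installed in compiled form; this text tells all that it offers. Calls block until the motion is done:
- env.goto(position, orientation): joint-space move of the TCP to a pose.
- env.servo_line(position, ori=None, velocity=0.15): straight line of the TCP; ori=None keeps the orientation; velocity is the mean speed in m/s.
- env.set_joints(angles): joint-space move.
- effector.grip(opening, effort=None): finger opening in m; effort is the grip in N (None keeps the last); returns when the fingers have stopped.
- env.wait(seconds).
- kinematics.inverse_kinematics(position, orientation): joint angles nearest the present ones, or None.
- status.sense(): the state.
- eyes.grab_frame(name): name is "scene" or "top" or "wrist"; returns the picture (400x640x3 uint8, red, green, blue); there is no depth.
- eyes.camera_model(name): a dict with "vertical_fov" (degrees; the focal length in pixels is half the picture's height over the tangent of half this angle, whatever the lens; pixels are square), "cx", "cy" (the principal point, pixels), "k1" (the pictures are not rectified: a ray, as slopes to the right and down, at radius r is drawn at 1 + k1 r^2 times it, then the intrinsics apply), "R" (3x3) and "t" (3): a world point X has camera coordinates R X + t. Camera axes: x right, y down, z forward; pixel columns grow to the right and rows downward; lengths in m; the calibration is good to about 2 mm. A picture is of the moment at which its call begins: read the wrist's pose just before it. camera_model takes no time and is no camera call; for the wrist camera it gives the pose at the moment of the call.
A pose or a line that the arm cannot do raises env.PlanningError and nothing moves.
- order.hand_in(): hands the job in; it is judged then, once.
The state is a dict: "time_s": time; "qpos": joint angles; "joint_vel": joint speeds; "effort": joint torques, N m; "tcp_pos": TCP position; "tool_rot": TCP orientation; "contact_force": force on the tool from outside, world axes, zero at the start; "moment": the same for the moment, N m; "opening": finger opening in m; "grip_force": force on a finger pad.
Only numpy, scipy, OpenCV 4.12 (cv2) and the standard library are available. Lean on these libraries where they do the work, as an engineer would, in place of code of your own. Each camera call takes 0.05 s, during which the arm holds its last target. There are 200 camera calls.

## Working session

There is one attempt and no reset: what is moved stays moved. The work goes in short steps, each a Python script; the robot and the scene stay as the last script left them, time stands still between calls to the robot, and variables do not carry over. Pictures are saved under pics/ and viewed, at most 10 in all, crops included, and the job is handed in when it is done.

```bash
mkdir -p pics; cat > h.py <<'E'
import numpy as np, cv2
from rig import env, effector, kinematics, status, eyes, order
def save(n,im): cv2.imwrite(f'pics/{n}.png',im[:,:,::-1])
def intr(c):
    f=200/np.tan(np.radians(c['vertical_fov'])/2)
    return np.array([[f,0,c['cx']],[0,f,c['cy']],[0,0,1.]]),np.array([c['k1'],0,0,0.])
def ray(c,uv):
    K,d=intr(c); p=cv2.undistortPoints(np.array([[uv]],float),K,d)[0,0]
    R=np.array(c['R']);return -R.T@np.array(c['t']),R.T@np.array([p[0],p[1],1])
def onplane(c,uv,z):
    o,d=ray(c,uv);return o+d*(z-o[2])/d[2]
def proj(c,X):
    K,d=intr(c);return cv2.projectPoints(np.array([X],float),cv2.Rodrigues(np.array(c['R']))[0],np.array(c['t'],float),K,d)[0][0,0]
E
python3 - <<'E'
from h import *
a=eyes.grab_frame('scene');b=eyes.grab_frame('top')
save('scene',a);save('top',b)
np.save('scene.npy',a);np.save('top.npy',b)
for n in('scene','top'):
    c=eyes.camera_model(n);print(n,c['vertical_fov'],c['k1'],-np.array(c['R']).T@c['t'])
print(status.sense()['time_s'])
E
```

```text
scene 51.479654649870156 0.021442913284572138 [ 1.04819163 -0.21192078  0.71594964]
top 48.19015158900949 0.04179289973429913 [0.39126563 0.07114458 1.07380097]
0.1
```

View pics/scene.png

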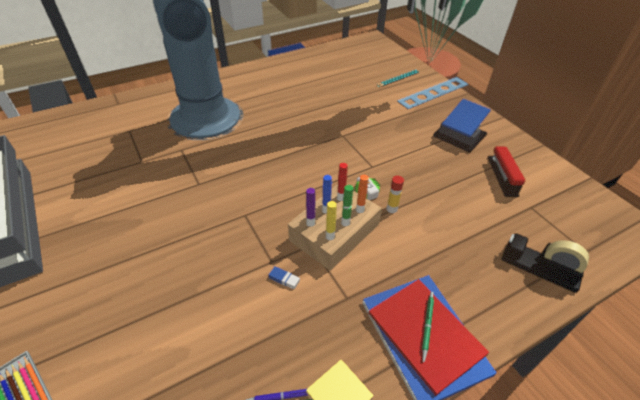

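View pics/top.png

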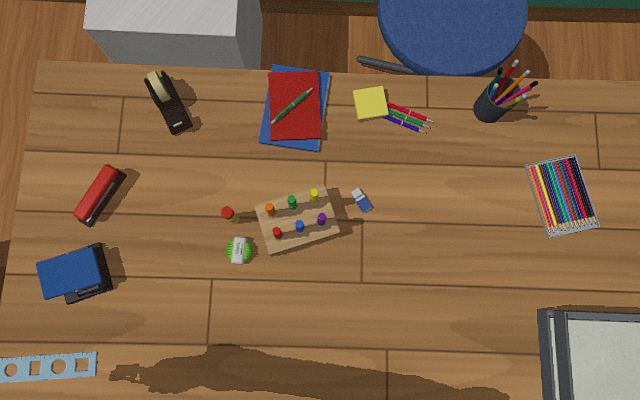

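The green marker is the middle one of the far row: in the scene view its cap is around (348,195), in the top view at (292,201). The purple/yellow/eraser side is -y. Next I locate the cap top precisely.

```bash
cat > loc.py <<'E'
from h import *
def seg(im,box,lo,hi):
    x0,y0,x1,y1=box;h=cv2.cvtColor(im,cv2.COLOR_RGB2HSV)
    m=np.zeros(im.shape[:2],np.uint8);m[y0:y1,x0:x1]=cv2.inRange(h,lo,hi)[y0:y1,x0:x1];return m
G=((40,80,30),(85,255,255))
E
python3 - <<'E'
from loc import *
a=np.load('scene.npy');b=np.load('top.npy')
ca=eyes.camera_model('scene');cb=eyes.camera_model('top')
for n,im,box in(('s',a,(335,175,362,232)),('t',b,(280,188,305,215))):
    m=seg(im,box,*G);ys,xs=np.nonzero(m)
    print(n,xs.min(),xs.max(),ys.min(),ys.max(),[(y,xs[ys==y].min(),xs[ys==y].max()) for y in np.unique(ys)])
x0,y0=245,165
t=cv2.resize(b[175:265,240:350],None,fx=5,fy=5,interpolation=cv2.INTER_NEAREST)
s=cv2.resize(a[155:245,310:400],None,fx=5,fy=5,interpolation=cv2.INTER_NEAREST)
save('crop',np.hstack([t[:, :400],s[:,:400]]))
E
```

```text
s 343 358 181 218 [(np.int64(181), np.int64(357), np.int64(358)), (np.int64(182), np.int64(357), np.int64(358)), (np.int64(183), np.int64(357), np.int64(358)), (np.int64(184), np.int64(356), np.int64(357)), (np.int64(185), np.int64(347), np.int64(357)), (np.int64(186), np.int64(345), np.int64(357)), (np.int64(187), np.int64(345), np.int64(357)), (np.int64(188), np.int64(344), np.int64(357)), (np.int64(189), np.int64(345), np.int64(356)), (np.int64(190), np.int64(345), np.int64(356)), (np.int64(191), np.int64(345), np.int64(356)), (np.int64(192), np.int64(344), np.int64(352)), (np.int64(193), np.int64(344), np.int64(351)), (np.int64(194), np.int64(344), np.int64(351)), (np.int64(195), np.int64(344), np.int64(351)), (np.int64(196), np.int64(344), np.int64(351)), (np.int64(197), np.int64(344), np.int64(351)), (np.int64(198), np.int64(344), np.int64(351)), (np.int64(199), np.int64(344), np.int64(351)), (np.int64(200), np.int64(344), np.int64(351)), (np.int64(201), np.int64(344), np.int64(351)), (np.int64(202), np.int64(344), np.int64(351)), (np.int64(203), np.int64(344), np.int64(351)), 
[... 728 characters left out ...]
int64(195), np.int64(290), np.int64(293)), (np.int64(196), np.int64(289), np.int64(294)), (np.int64(197), np.int64(288), np.int64(294)), (np.int64(198), np.int64(288), np.int64(295)), (np.int64(199), np.int64(287), np.int64(295)), (np.int64(200), np.int64(288), np.int64(295)), (np.int64(201), np.int64(288), np.int64(295)), (np.int64(202), np.int64(288), np.int64(295)), (np.int64(203), np.int64(288), np.int64(295)), (np.int64(204), np.int64(289), np.int64(296)), (np.int64(205), np.int64(289), np.int64(296)), (np.int64(206), np.int64(289), np.int64(296)), (np.int64(207), np.int64(289), np.int64(295)), (np.int64(208), np.int64(290), np.int64(295)), (np.int64(209), np.int64(292), np.int64(293))]
```

View pics/crop.png

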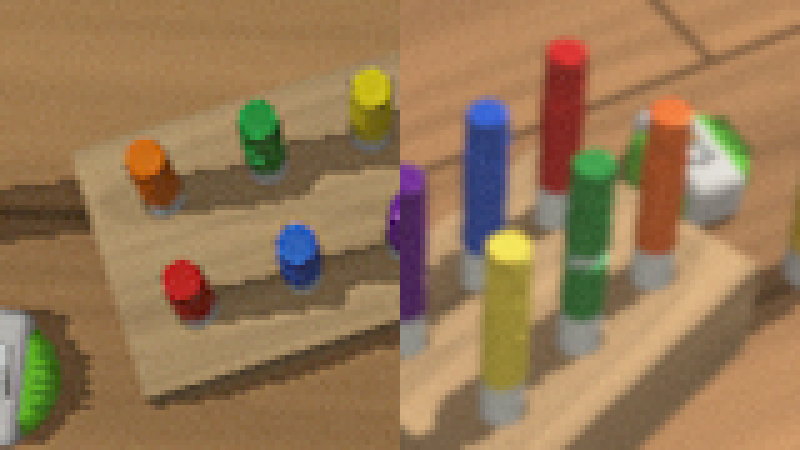

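In the crop, the lit top disc of the green cap is centred at top-view (291.4,198.3) and scene (348.3,187.1), and the white gap under the cap confirms it is the proud one.

```bash
python3 - <<'E'
from loc import *
ca=eyes.camera_model('scene');cb=eyes.camera_model('top')
g=onplane(cb,(291.4,198.3),.1585);g2=onplane(ca,(348.3,187.1),.1585)
f=lambda x,y:(x/5+240-.5,y/5+175-.5)
o=onplane(cb,f(147,158),.150);y=onplane(cb,f(371,85),.150);bl=onplane(cb,f(298,241),.15)
print(g,g2,o,y,bl,(o+y)/2)
d=(o-y)[:2];print('stand yaw',np.degrees(np.arctan2(-d[0],d[1])),np.linalg.norm(d))
th=np.arctan2(-d[0],d[1])
# tool down, x-axis tool... keep current orientation info
s=status.sense();print(s['tool_rot'],s['opening'])
p=(g+g2)/2; cands=[]
for k in range(4):
    t=th+k*np.pi/2
    R=np.array([[np.cos(t),np.sin(t),0],[np.sin(t),-np.cos(t),0],[0,0,-1]])
    print(k,kinematics.inverse_kinematics([p[0],p[1],.30],R),kinematics.inverse_kinematics([p[0],p[1],.18],R) is not None)
E
```

```text
[0.57900572 0.11920489 0.1585    ] [0.58373693 0.11985799 0.1585    ] [0.56250704 0.16603323 0.15      ] [0.5969731  0.07318951 0.15      ] [0.5293626  0.10151508 0.15      ] [0.57974007 0.11961137 0.15      ]
stand yaw 20.36626448887658 0.09903466134654786
[[-9.71155970e-01  2.38444735e-01 -4.35457982e-04]
 [ 2.38445093e-01  9.71153141e-01 -2.34827194e-03]
 [-1.37036692e-04 -2.38437113e-03 -9.99997148e-01]] 0.08558054693802045
0 [-0.91580779  0.29792353  0.78122571  1.71849841 -0.2221969   1.21659781
 -1.2942327 ] True
1 [-0.82283361  0.27643357  0.66125959  1.7147949  -0.17998183  1.21191953
  0.23903723] True
2 [-0.70740869  0.2587552   0.51786273  1.70984174 -0.13586219  1.20877573
  1.77065113] True
3 [-1.25860209  0.60169965  1.38602725  1.72930876 -0.60910232  1.33582326
 -2.53588599] True
```

```bash
python3 - <<'E'
from loc import *
t=np.radians(20.4)+np.pi/2
R=np.array([[np.cos(t),np.sin(t),0],[np.sin(t),-np.cos(t),0],[0,0,-1]]);np.save('R.npy',R)
env.goto([.581,.1195,.30],R)
effector.grip(0.0)
c=eyes.camera_model('wrist');im=eyes.grab_frame('wrist');save('wrist',im);np.save('wrist.npy',im)
import pickle;pickle.dump(c,open('wc.pkl','wb'))
s=status.sense();print(s['time_s'],s['tcp_pos'],s['opening'],s['contact_force'],proj(c,[.581,.1195,.1585]))
E
```

```text
3.2917 [0.58101314 0.11944893 0.300009  ] 0.00013114076816207434 [-0.05815128 -0.49770779  0.2794707 ] [323.67857616 194.92386091]
```

View pics/wrist.png

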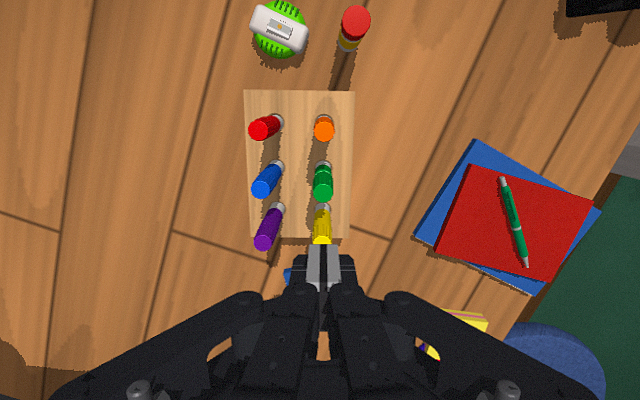

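The wrist view shows the green cap's top at about (322,194), close to the predicted (323.7,194.9). The fingers are shut and no neighbour blocks the way. I'll refine on the brightness edge.

```bash
python3 - <<'E'
from loc import *
import pickle
im=np.load('wrist.npy');c=pickle.load(open('wc.pkl','rb'))
m=seg(im,(305,155,345,210),*G);hv=cv2.cvtColor(im,cv2.COLOR_RGB2HSV)[:,:,2]
for y in range(176,206):
    xs=np.nonzero(m[y])[0]
    if len(xs):print(y,xs.min(),xs.max(),int(hv[y,xs].mean()))
for X in([.579,.1192,.1585],[.5837,.1199,.1585]):print(proj(c,X))
for uv in((322.5,192),(322.5,194)):print(onplane(c,uv,.1585))
E
```

```text
176 314 331 110
177 314 331 108
178 314 332 109
179 313 332 108
180 313 332 111
181 313 332 110
182 313 332 107
183 313 332 110
184 313 332 142
185 313 332 142
186 313 332 142
187 313 332 145
188 313 332 148
189 313 332 153
190 312 332 154
191 313 332 156
192 313 332 155
193 313 332 156
194 313 332 156
195 313 332 154
196 313 331 154
197 314 331 155
198 315 330 156
199 316 330 155
200 316 329 150
201 318 327 148
202 320 325 112
[321.29359068 194.44016338]
[326.89281537 195.58161947]
[0.57920587 0.12151819 0.1585    ]
[0.57980558 0.11990536 0.1585    ]
```

```bash
python3 - <<'E'
from h import *
P=np.array([.580,.1203])
def L(z,v): env.servo_line([*P,z],velocity=v)
L(.30,.05);L(.195,.08);env.wait(.2)
f0=np.array(status.sense()['contact_force']);z=.192;L(z,.02);log=[]
while z>.170:
    z-=.0005;L(z,.01)
    s=status.sense();F=np.array(s['contact_force'])-f0
    log.append((round(z,4),round(s['tcp_pos'][2],4),*F.round(1)))
    if F[2]>7.5:break
    if abs(F[0])+abs(F[1])>5:break
for l in log[::1]:print(*l)
print(s['time_s'])
E
```

```text
0.1915 0.1914 0.2 -0.7 0.8
0.191 0.191 1.0 1.0 0.1
0.1905 0.1904 -0.1 -0.4 0.3
0.19 0.1899 -0.6 -0.2 1.0
0.1895 0.1895 -0.3 -0.2 1.3
0.189 0.189 -0.1 -0.1 0.6
0.1885 0.1884 -0.0 1.0 0.3
0.188 0.1879 -0.5 -0.5 -0.0
0.1875 0.1874 0.5 0.1 0.6
0.187 0.187 0.4 0.2 0.1
0.1865 0.1864 0.4 -0.1 1.0
0.186 0.1859 -0.1 0.3 0.6
0.1855 0.1855 0.1 -0.6 0.2
0.185 0.1849 -0.7 0.3 -0.1
0.1845 0.1844 -0.6 0.4 0.2
0.184 0.1839 0.2 -0.1 0.2
0.1835 0.1834 -0.4 0.5 0.8
0.183 0.1829 0.3 -0.2 0.2
0.1825 0.1828 -0.1 0.1 1.2
0.182 0.1826 -0.4 -0.9 3.8
0.1815 0.1818 -0.9 -0.1 4.0
0.181 0.181 -0.0 -0.4 3.4
0.1805 0.1804 0.8 -1.2 4.0
0.18 0.1799 0.2 -0.0 4.1
0.1795 0.1794 -0.3 1.2 4.7
0.179 0.179 -0.1 -0.6 3.7
0.1785 0.1785 -0.2 0.4 5.0
0.178 0.178 -0.7 -0.5 3.9
0.1775 0.1775 -0.1 0.1 4.3
0.177 0.177 0.9 0.3 4.2
0.1765 0.1764 -0.6 -0.1 3.9
0.176 0.1759 0.7 -0.5 4.7
0.1755 0.1754 1.0 0.2 4.3
0.175 0.1752 -0.6 -0.3 4.9
0.1745 0.1751 0.8 -0.0 6.5
0.174 0.1751 -1.8 0.6 8.5
14.5
```

Contact came at 0.183 and the hard stop at 0.1751 with 8.5 N, which puts the cap home. I'll withdraw and check.

```bash
python3 - <<'E'
from h import *
P=[.580,.1203]
env.servo_line([*P,.185],velocity=.02);env.servo_line([*P,.30],velocity=.1)
env.goto([.40,.12,.36],np.load('R.npy'))
a=eyes.grab_frame('scene');b=eyes.grab_frame('top')
t=cv2.resize(b[175:265,240:320],None,fx=5,fy=5,interpolation=cv2.INTER_NEAREST)
s=cv2.resize(a[155:245,310:390],None,fx=5,fy=5,interpolation=cv2.INTER_NEAREST)
save('after',np.hstack([t,s]));print(status.sense()['time_s'])
E
```

```text
17.3833
```

View pics/after.png

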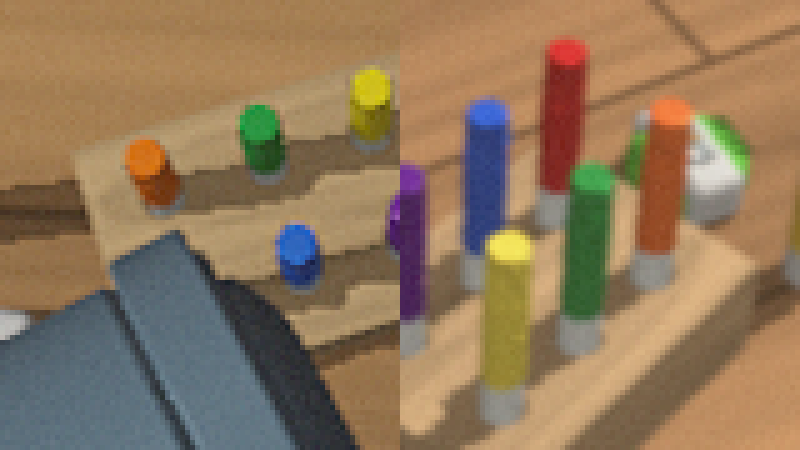

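The white gap at scene crop (585,262) is gone, the green cap is flush at its lower height, and the other markers have not moved.

```bash
python3 -c "
from rig import order
print(order.hand_in())"
```

```text
the job is handed in; nothing more can be done
None
```

The green cap is pressed fully home: it hit the hard stop at about 8.5 N and the white gap is gone. I withdrew the arm without visibly moving the other markers or nearby things and handed the job in at about 17 s.

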